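# Lock the counting chest

### The arm

A 6-joint arm with a two-finger parallel gripper is mounted at the origin on the work surface. World frame = base frame: x ahead of the robot, y to its left, z up, the work surface at z = 0. Lengths are in mm, angles in rad, forces in N, time in s.
With the tool pointing down it reaches from about 350 to 775 mm from the base axis. Payload 5.5 kg.
Tool frame: the origin (TCP) lies on the centre line of the jaws, within the pads' length; the fingertips stand 22 mm ahead of it and the grasp point (between the pads) lies 3 mm ahead of it; z points along the fingers, y is the direction in which the jaws open and shut (so a half turn about z gives the same grasp; the last joint's range is limited). The gripper opens to 85 mm and grips with 20 to 120 N. Pads are 22 mm wide; open, the fingers measure 114 mm over their backs; the gripper's body (76 mm by 85 mm) begins 54 mm behind the grasp point. The pads swing forward as they close: fully open they stand 13 mm farther back than shut.
Start: joints at [-1.316, 0.313, 0.046, 1.304, 0, 1.431], TCP at [221.158, -530.81, 253.323] pointing down, gripper open.
Joint ranges: [-2.76, 2.76], [-0.86, 1.69], [-1.03, 1.26], [-2.2, 2.34], [-1.47, 1.5], [-3.14, 3.14]. Speed limits (rad/s): [2.57, 2.57, 3.14, 3.14, 3.14, 3.14].

### API

Orientations are given as a 3x3 rotation matrix whose columns are the frame's x, y, z axes.
In Python, from workcell import bot gives the robot as it stands.
- The arm moves only by the tool arm_command, never from a script. Its argument "plan" is text: rows parted by semicolons, each of 7 numbers parted by spaces: the shift along the world's x, y, z in cm, then the turn, a rotation vector about the world's x, y, z in rad, then the closure in counts, from 0 (fully open) to 255 (shut). A call has 1 to 10 rows; each row is the pose to reach, as a shift and turn from the pose measured when the call began; what a row does not reach only later rows make up. A row lasts 1/8 s, in which the tool goes at most 62.5 mm and 10.7 degrees, less where a joint would pass 70% of its speed; a pose out of reach is approached as far as the arm can. A call with a gripper value outside its range is refused whole. The fingers move at their own pace and stop on an object; the grip force is fixed at half the most. Time passes only in rows, so rows that repeat a pose let the fingers close. It gives the time, the measured TCP pose, the force and the opening at its end, in the units of the state.
- bot.sense(): the state, without advancing time (a new reading comes with each control period).
- bot.capture(name): name is "side" or "top"; returns (picture, depth): 420x560x3 uint8, blue, green, red; 420x560 float32, mm along the optical axis (not along the pixel's ray), 0 where there is no reading.
- bot.camera_params(name): a dict with "vertical_fov" (degrees; the focal length in pixels is half the picture's height over the tangent of half this angle, whatever the lens; pixels are square), "cx", "cy" (the principal point, pixels), "cam_to_world" (4x4, takes a point from camera to world coordinates). Camera axes: x right, y down, z forward; pixel columns grow to the right and rows downward; lengths in mm; the calibration is good to about 2 mm. A picture is of the moment at which its call begins. camera_params takes no time and is no camera call.
- bot.job_done(): hands the job in, once; it reports no verdict.
The state is a dict: "time_s": time; "joints": joint angles; "joint_velocities": joint speeds; "effort": joint torques, N m; "ee_pos": TCP position; "tool_rot": TCP orientation; "contact_force": force on the tool from outside, world axes, zero at the start; "torque": the same for the moment, N m; "finger_gap": finger opening in mm.
Only numpy, scipy, OpenCV 4.12 (cv2) and the standard library are available. Lean on these libraries where they do the work, as an engineer would, in place of code of your own. Each camera call takes 0.05 s, during which the arm holds its last target. There are 200 camera calls.

### The job

Lock the two-leaf classroom chest: with the fingertips, turn the yellow locking disc by its red post until its slot lines up with the green bar (either way round is right), then push the bar by its upright tab through the disc and fully home, until the tab stands against the guide block. Only push the bar, do not lift it, leave everything else where it stands, and take the hand clear at the end.

Things in the scene. Friction and masses are not known exactly. Their poses are not given: they have to be found in the camera images.
- chest: Blue chest with two white lid leaves, 204 x 360 x 75 mm high, fixed to the desk. Origin: centre of its underside; z up; y along its long side, the way the bar is pushed. Lid top at z = 75 mm. The lock stands on the chest's line x = 0, from -y to +y: the bar's runner (y = -157 to -22, rails 32 mm wide over both, 12 mm above the lid), guide block, disc (axis at y = 50), keeper.
- disc_axis (a point): Point on the yellow disc's upright axis, level with the disc's top (16 mm above the lid). Fixed to the chest. The disc has a radius of 34 mm (dark foot 36 mm); a slot 20 mm wide with flared mouths and a dark floor runs right across it, square to the direction of its red post.
- disc (a joint): Turning of the disc about its upright axis, rad, counter-clockwise from above positive: the direction of the red post from the disc axis, measured from the chest's +x. The slot lines up with the bar at 0 (post to the chest's +x) and equally at 3.14 (post to -x). Limits -0.3 and 3.44; starts from 0.7 to 2.44. Friction about 0.06 N m; it stays where it is left.
- guide_stop (a point): Rear (-y) face of the guide block's roof, at its middle, 21 mm above the lid; the tab meets it when the bar is home. The dark guide block reaches 30 mm to +y from here, 32 mm wide, 24 mm above the lid.
- keeper_mouth (a point): Middle of the keeper's mouth, 10 mm above the lid, 42 mm beyond the disc axis. The dark keeper reaches 30 mm to +y from here, 36 mm wide outside, 20 mm inside, top 24 mm above the lid.
- post (a point): Middle of the upright red post on the disc: round, 12 mm diameter, 24 mm from the disc axis, from the disc's top (16 mm above the lid) to 52 mm above the lid; this point is 34 mm above the lid.
- bar: Loose green bar, 14 x 146 x 12 mm high, rounded nose at +y, about 0.12 kg, lying in the runner, nose under the guide block's roof. Origin: centre of its underside, 79 mm above the desk; y along it to the nose. It slides along the chest's +y with about 1 mm of side play, 110 to 122 mm from start to home. Home: origin at y = 43 mm of the chest frame, tab against the guide block.
- bar_tab (a point): Middle of the upright green tab on the bar's tail end: 30 mm wide across the bar, 8 mm thick along it, from 16 to 52 mm above the lid; this point is 38 mm above the lid. Push its -y face towards +y.
- bar_nose (a point): Tip of the bar's rounded nose, at mid height of the bar. Home: at y = 116 mm of the chest frame, inside the keeper.
- eraser: Bystander: board eraser, 24 x 55 x 18 mm, lying on the lid beside the runner (about 70 mm from it on the chest's -x side). Origin: centre of its underside.
- glue: Bystander: white glue stick with orange cap, 27 mm diameter, 86 mm tall, standing on the lid, about 75 mm from the runner on the chest's +x side near its -y end. Origin: centre of its underside.
- cubes: Bystander: row of five coloured counting cubes, 19 x 99 x 19 mm, on the desk. Origin: centre of its underside.
- caddy: Bystander: blue caddy with crayons, 130 x 200 x 137 mm high, on the desk. Origin: centre of its underside.
- cup: Bystander: clear cup, 72 mm diameter, 100 mm tall, on the desk. Origin: centre of its underside.
- weight: Bystander: round brass balance weight, 28 mm diameter, 20 mm tall, on the lid, about 75 mm from the lock on the chest's -x side near its +y end. Origin: centre of its underside.
Not all that is in view belongs to the job. What is meant by the bar is not pink or purple, and is the larger of those in its own colour.

How it is judged (in metres and radians):
On the way, in this order (a step that is already met when the one before it is completed fails the run):
1. the disc's slot is lined up with the bar ((value of joint disc below 0.14 rad or value of joint disc above 3 rad)), for 0.1 s.
2. the bar is through the disc and home in the keeper (y of bar_nose in the frame of chest between 0.109 and 0.124 m and x of bar_nose in the frame of chest between -0.008 and 0.008 m and z of bar_nose in the frame of chest below 0.0925 m and (value of joint disc below 0.14 rad or value of joint disc above 3 rad)), for 0.2 s.
At the end, for the whole second after the job is handed in: The bar lies flat and at rest with its nose in the keeper, within 7 mm of fully home (tab against the guide block), and the disc's slot is in line with it (joint disc within 0.14 rad of 0 or of 3.14) (all of step 2 and linear speed of bar below 0.01 m/s and angle between bar's own z axis and vertical below 0.06 rad); the robot touches nothing.
It fails at once if the bar is lifted or tipped up (its tab 6 mm above its place, or tilted more than 0.06 rad) (z of bar_tab in the frame of chest above 0.119 m or angle between bar's own z axis and vertical above 0.06 rad).
It fails at once if a bystander is moved by more than 20 mm from its place (distance of any of eraser, glue, cubes, caddy, cup, weight from where it was at the start of the episode above 0.02 m).
It fails at once if a standing bystander is tipped over (angle between any of glue, cup's own z axis and vertical above 0.5 rad).
It also fails if it takes over 45 s, if anything falls off the work surface, if the arm or the gripper's body presses on something with over 40 N, if the wrist force passes 120 N, or if a joint passes its speed limit or range.

## Working session

There is one attempt and no reset: what is moved stays moved. The work goes in short steps, Python scripts to look and compute and a tool call to move; the robot and the scene stay as the last step left them, time stands still between calls to the robot, and variables do not carry over. Pictures are saved under pics/ and viewed, about 8 in all and at most 12, crops included, and the job is handed in when it is done.

Besides the shell and the picture viewer there is one more tool, called after "Call:" by a JSON object that holds its "fn" and its "kwargs". arm_command: Moves the arm, as the interface text tells. Its arguments: {"type":"object","properties":{"plan":{"type":"string"}},"required":["plan"]}

```bash
mkdir -p pics; cat > h.py <<'E'
import numpy as np, cv2
from workcell import bot
def cam(n):
    p=bot.camera_params(n); f=210/np.tan(np.radians(p["vertical_fov"])/2)
    return p,f,np.array(p["cam_to_world"])
def ray_plane(n,u,v,z):
    p,f,T=cam(n); d=T[:3,:3]@np.array([(u-p["cx"])/f,(v-p["cy"])/f,1]); o=T[:3,3]
    return o+d*(z-o[2])/d[2]
def cloud(n,D):
    p,f,T=cam(n); v,u=np.mgrid[:D.shape[0],:D.shape[1]]
    P=np.stack([(u-p["cx"])/f*D,(v-p["cy"])/f*D,D],-1)
    return P@T[:3,:3].T+T[:3,3]
E
python3 - <<'E'
from h import *
for n in("side","top"):
    I,D=bot.capture(n); cv2.imwrite(f"pics/{n}0.png",I); np.save(n+"D.npy",D)
    p,f,T=cam(n); print(n,f,p["cx"],p["cy"],T.round(2).tolist(), (D==0).mean())
print(bot.sense())
E
```

```text
side 437.3166040653064 279.54385708092406 208.07692013780402 [[-0.96, -0.16, 0.24, 289.63], [-0.29, 0.53, -0.8, 853.35], [0.0, -0.83, -0.56, 698.85], [0.0, 0.0, 0.0, 1.0]] 0.004179421768707483
top 399.83447618812545 283.68804857639975 214.27311366999072 [[-0.03, -0.99, 0.11, 419.44], [-1.0, 0.03, -0.01, -46.97], [0.0, -0.11, -0.99, 1162.66], [0.0, 0.0, 0.0, 1.0]] 0.0040943877551020405
{'time_s': 0.1, 'joints': array([-1.31558147e+00,  3.13944478e-01,  4.51307164e-02,  1.30360468e+00,
       -1.55906235e-05,  1.43120650e+00]), 'joint_velocities': array([-0.00023053, -0.00057264,  0.00334956, -0.00241803,  0.00093247,
       -0.00158437]), 'effort': array([ 1.26883526e-03, -4.81726813e+01,  2.99242759e+01,  1.27410307e-02,
       -2.29896259e-04, -1.68036064e-05]), 'ee_pos': array([ 221.0505978 , -530.37491862,  252.50269314]), 'tool_rot': array([[ 9.23071747e-01,  3.84627573e-01, -4.24593091e-04],
       [ 3.84627750e-01, -9.23070443e-01,  1.56563410e-03],
       [ 2.10256710e-04, -1.60850289e-03, -9.99998684e-01]]), 'contact_force': array([ 0.5528782 , -0.50278869, -0.16202657]), 'torque': array([ 0.05057969, -0.00873923,  0.00694688]), 'finger_gap': 85.48022304430681}
```

View pics/top0.png

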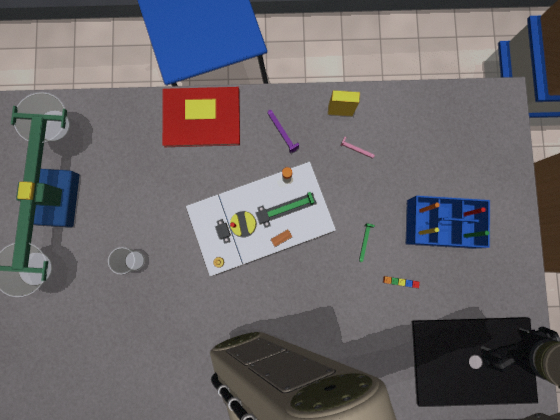

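View pics/side0.png

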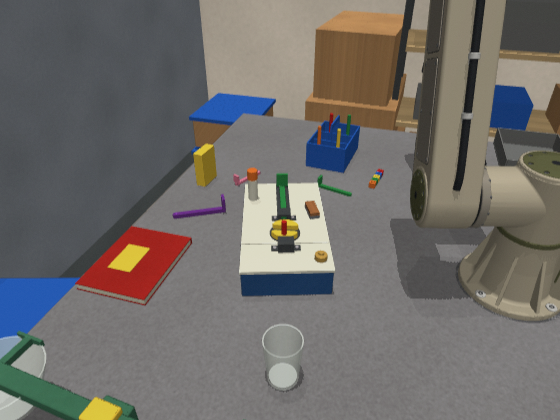

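The top view shows four bar-like things:
- Green bar in the chest runner, about (290,207).
- Small green bar on the desk, (366,242).
- Purple bar, (283,130).
- Pink bar, (358,148).

The large green bar in the runner fits the description. Its tab is at about (312,199), the disc at (243,224) and the red post at (235,225). I'll measure these and check them in a close crop.

```bash
cat > meas.py <<'E'
from h import *
import sys
def meas(n="top",I=None,D=None):
    if I is None: I,D=bot.capture(n)
    P=cloud(n,D); H=cv2.cvtColor(I,cv2.COLOR_BGR2HSV); h,s,v=cv2.split(H)
    z=P[...,2]; roi=(P[...,0]>280)&(P[...,0]<660)&(P[...,1]>-230)&(P[...,1]<250)&(z>68)
    return I,D,P,h,s,v,roi
E
python3 - <<'E'
from meas import *
for n in("side","top"):
    I=cv2.imread(f"pics/{n}0.png");D=np.load(n+"D.npy")
    I,D,P,h,s,v,roi=meas(n,I,D)
    ms={"green":(h>45)&(h<85)&(s>100)&(v>30),"red":((h<4)|(h>175))&(s>180)&(v>60),"yellow":(h>22)&(h<35)&(s>140)&(v>90),"white":(s<50)&(v>170),"brown":(h>4)&(h<20)&(s>120)}
    for k,m in ms.items():
        m=(m&roi).astype(np.uint8); c,L,st,ce=cv2.connectedComponentsWithStats(m)
        for i in range(1,c):
            if st[i,4]<8: continue
            Q=P[L==i]; lo,hi=np.percentile(Q,[2,98],0).round(0),0
            print(n,k,st[i,4],ce[i].round(1),"med",np.median(Q,0).round(1),"p2",np.percentile(Q,2,0).round(0),"p98",np.percentile(Q,98,0).round(0))
            if k=="white" and st[i,4]>1000: pass
    # lid rectangle
    if n=="top":
        m=(roi&(abs(P[...,2]-75)<25)).astype(np.uint8); m=cv2.morphologyEx(m,cv2.MORPH_OPEN,np.ones((5,5)))
        c,L,st,ce=cv2.connectedComponentsWithStats(m); i=1+np.argmax(st[1:,4])
        cn=cv2.findContours((L==i).astype(np.uint8),0,1)[0]; r=cv2.minAreaRect(max(cn,key=cv2.contourArea))
        B=cv2.boxPoints(r); W=np.array([ray_plane("top",*b,75) for b in B]); print("rect",r,W.round(1),np.linalg.norm(np.diff(W,axis=0),axis=1),W.mean(0))
    x0,x1,y0,y1=(185,340,160,280) if n=="top" else (235,335,165,295)
    k=4 if n=="top" else 4
    cv2.imwrite(f"pics/{n}c.png",cv2.resize(I[y0:y1,x0:x1],None,fx=k,fy=k,interpolation=cv2.INTER_CUBIC))
a=cv2.imread("pics/topc.png");b=cv2.imread("pics/sidec.png")
hh=max(a.shape[0],b.shape[0]);pad=lambda x:cv2.copyMakeBorder(x,0,hh-x.shape[0],0,0,0)
c=np.hstack([pad(a),pad(b)]);c=cv2.resize(c,None,fx=.78,fy=.78);cv2.imwrite("pics/crop.png",c);print(c.shape)
E
```

```text
side green 260 [282.  187.8] med [ 568.6 -114.2   92.9] p2 [ 544. -124.   83.] p98 [588. -25. 127.]
side green 12 [283.5 217.5] med [532.3  10.9  82.7] p2 [527.   6.  80.] p98 [539.  16.  87.]
side red 50 [283.6 227. ] med [509.7  89.2 114.1] p2 [506.  84.  97.] p98 [514.  92. 128.]
side yellow 144 [276.3 229.2] med [533.7  60.9  89.1] p2 [519.  24.  78.] p98 [546.  94.  93.]
side yellow 171 [291.6 228.2] med [500.1  48.6  89.6] p2 [484.  18.  77.] p98 [518.  84.  93.]
side white 5474 [283.1 232.2] med [524.3  65.9  74.6] p2 [ 399. -158.   72.] p98 [637. 198.  77.]
side brown 122 [251.7 174.1] med [635.8 -52.5 154.1] p2 [625. -71. 138.] p98 [649. -46. 162.]
side brown 135 [311.7 208. ] med [473.2 -36.   92.3] p2 [455. -65.  87.] p98 [491. -13.  95.]
side brown 37 [283.5 227.2] med [513.1  85.2 102.8] p2 [505.  26.  87.] p98 [533.  91. 126.]
top green 288 [291.6 205.3] med [561.6 -75.7  91.8] p2 [ 535. -128.   86.] p98 [585. -13. 130.]
top red 14 [232.7 224.4] med [511.1  79.7 126.6] p2 [507.  77. 111.] p98 [515.  85. 132.]
top yellow 137 [250.  221.7] med [519.5  38.6  91.4] p2 [492.  26.  86.] p98 [545.  51.  97.]
top yellow 114 [235.9 225.2] med [508.1  76.3  91.3] p2 [488.  66.  85.] p98 [537.  87. 104.]
top white 5267 [277.8 212.5] med [548.8 -34.6  75.4] p2 [ 428. -170.   71.] p98 [649. 104.  80.]
top white 2152 [212.  234.4] med [485.5 146.3  75.4] p2 [393.  77.  71.] p98 [585. 202.  79.]
top brown 90 [286.7 172.7] med [635.9 -63.6 160.9] p2 [625. -74. 146.] p98 [648. -53. 166.]
top brown 161 [281.1 237.5] med [474.2 -43.8  93.8] p2 [456. -68.  90.] p98 [492. -20.  98.]
rect ((259.62774658203125, 218.22625732421875), (74.49998474121094, 134.1341552734375), 70.01689147949219) [[ 569.4  220.2   75. ]
 [ 688.1 -129.9   75. ]
 [ 491.4 -192.4   75. ]
 [ 377.5  151.9   75. ]] [369.61925346 206.37060867 362.61251006] [531.56908219  12.44776766  75.        ]
(406, 796, 3)
```

View pics/crop.png

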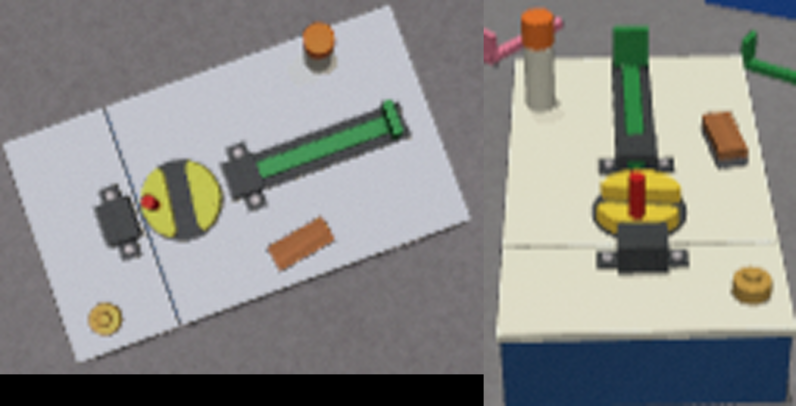

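The crop confirms the choice: large green bar in the runner, tab at its -y (right) end, slot about square to the bar (joint ≈ 1.5), red post towards the keeper.

Measured values:

| Item | Measured |
|---|---|
| Chest yaw | ≈ 18.5° |
| Disc axis | ≈ (515, 58); the chest outline gives (516, 60) |
| Post | ≈ (510, 81), top at z 127, as it should be |

I'll straddle the post with the jaws at chest -45° and swing it to chest +x.

Call:
{"fn": "arm_command", "kwargs": {"plan": "28.9 61.1 0 0 0 0.71 180;28.9 61.1 0 0 0 0.71 180;28.9 61.1 0 0 0 0.71 180;28.9 61.1 0 0 0 0.71 180;28.9 61.1 0 0 0 0.71 180;28.9 61.1 0 0 0 0.71 180;28.9 61.1 0 0 0 0.71 180;28.9 61.1 0 0 0 0.71 180;28.9 61.1 0 0 0 0.71 180;28.9 61.1 0 0 0 0.71 180"}}

```text
time_s: 1.35
ee_pos: [488.6, 36.4, 252.4]
tool_rot: [[0.449, 0.893, -0.001], [0.893, -0.449, 0.001], [0.0, -0.001, -1.0]]
contact_force: [1.2, -1.3, 0.1]
finger_gap: 25.4
```

Call:
{"fn": "arm_command", "kwargs": {"plan": "0 0 0 0 0 0 180;0 0 0 0 0 0 180"}}

```text
time_s: 1.6
ee_pos: [488.1, 36.6, 251.9]
tool_rot: [[0.448, 0.894, -0.003], [0.894, -0.448, 0.0], [-0.001, -0.003, -1.0]]
contact_force: [0.9, -0.1, -0.7]
finger_gap: 25.1
```

Call:
{"fn": "arm_command", "kwargs": {"plan": "2.2 4.4 0 0 0 0 180;2.2 4.4 -5 0 0 0 180;2.2 4.4 -8 0 0 0 180;2.2 4.4 -8 0 0 0 180;2.2 4.4 -8 0 0 0 180"}}

```text
time_s: 2.22
ee_pos: [510.6, 79.4, 173.2]
tool_rot: [[0.45, 0.893, -0.001], [0.893, -0.45, 0.0], [-0.0, -0.001, -1.0]]
contact_force: [1.1, -0.4, 0.1]
finger_gap: 25.3
```

```bash
python3 - <<'E'
from h import *
s=bot.sense();print(s["ee_pos"],s["finger_gap"])
c=[]
I,_=bot.capture("side");a=cv2.resize(I[150:280,215:355],None,fx=4,fy=4,interpolation=2)
cv2.imwrite("pics/s1.png",a)
def pix(p):
    p_,f,T=cam("side");q=np.linalg.inv(T)@np.r_[p,1];return (f*q[0]/q[2]+p_["cx"]-215)*4,(f*q[1]/q[2]+p_["cy"]-150)*4
print(pix(s["ee_pos"]),pix(s["ee_pos"]-[0,0,22]))
E
```

```text
[510.59504504  79.42399776 173.15183153] 25.30210973738921
(np.float64(278.48246198310653), np.float64(210.9484011865187)) (np.float64(278.2162607740511), np.float64(244.0485774800478))
```

View pics/s1.png

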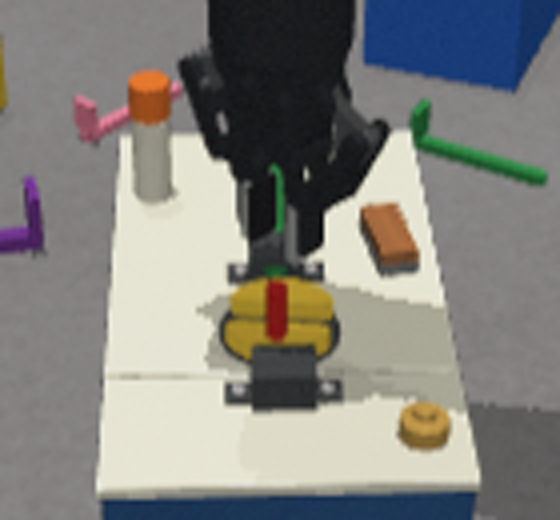

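The side crop shows the two fingertips at about (258,240) and (308,250), above the post at (277,285) and centred on it. I'll go down around the post.

Call:
{"fn": "arm_command", "kwargs": {"plan": "-0.1 0.1 -2 0 0 0 180;-0.1 0.1 -4.6 0 0 0 180;-0.1 0.1 -4.6 0 0 0 180;-0.1 0.1 -4.6 0 0 0 180"}}

```text
time_s: 2.78
ee_pos: [511.0, 80.5, 129.2]
tool_rot: [[0.45, 0.893, 0.002], [0.893, -0.45, 0.0], [0.001, 0.002, -1.0]]
contact_force: [0.0, 0.2, -0.4]
finger_gap: 24.9
```

Call:
{"fn": "arm_command", "kwargs": {"plan": "0 0 0 0 0 0 207;0 0 0 0 0 0 207;1.0 0.1 0 0 0 0 207;1.45 -0.1 0 0 0 0 207;1.8 -0.2 0 0 0 0 207;2.15 -0.5 0 0 0 0 207;2.45 -0.8 0 0 0 0 207;2.7 -1.1 0 0 0 0 207;2.9 -1.5 0 0 0 0 207;2.9 -1.5 0 0 0 0 207"}}

```text
time_s: 4.03
ee_pos: [540.3, 64.9, 129.1]
tool_rot: [[0.45, 0.893, 0.002], [0.893, -0.45, -0.0], [0.001, 0.002, -1.0]]
contact_force: [-0.7, 1.9, -0.5]
finger_gap: 16.2
```

```bash
python3 - <<'E'
from h import *
s=bot.sense();print(s["ee_pos"],s["finger_gap"],s["contact_force"])
I,_=bot.capture("side");a=cv2.resize(I[170:280,225:345],None,fx=5,fy=5,interpolation=2)
cv2.imwrite("pics/s2.png",a)
E
```

```text
[540.25901595  64.86740823 129.12535049] 16.184824869301867 [-0.7092387   1.93696215 -0.50898029]
```

View pics/s2.png

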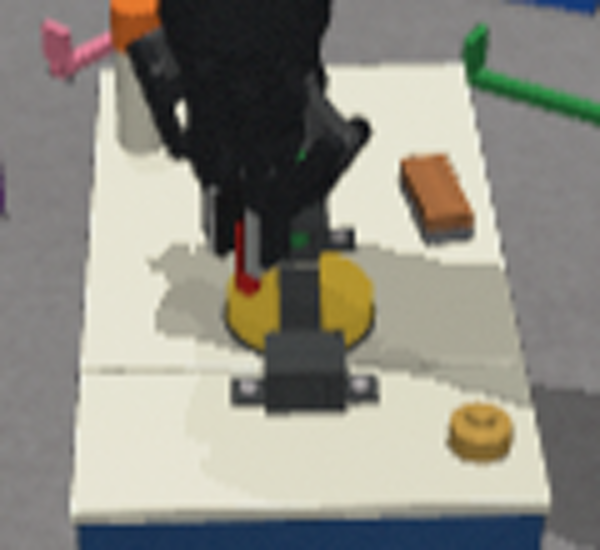

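The disc now looks aligned: the slot at (300,300) runs straight between guide and keeper. I'll lift off and take the hand behind the tab with the jaws shut, then measure.

Call:
{"fn": "arm_command", "kwargs": {"plan": "0 0 5 0 0 0 207;0 0 9 0 0 0 207;0 0 9 0 0 0 207;4.9 -22.5 9 0 0 0.785 255;4.9 -22.5 9 0 0 0.785 255;4.9 -22.5 9 0 0 0.785 255;4.9 -22.5 9 0 0 0.785 255;4.9 -22.5 9 0 0 0.785 255;4.9 -22.5 9 0 0 0.785 255;4.9 -22.5 9 0 0 0.785 255"}}

```text
time_s: 5.32
ee_pos: [589.0, -159.9, 218.7]
tool_rot: [[-0.312, 0.95, 0.001], [0.95, 0.312, 0.001], [0.0, 0.002, -1.0]]
contact_force: [-0.6, 0.6, 0.6]
finger_gap: -0.3
```

```bash
python3 - <<'E'
from meas import *
s=bot.sense();print(s["ee_pos"],s["finger_gap"],s["tool_rot"].round(3).tolist())
ey=np.array([-.317,.949]);ex=np.array([.949,.317]);O=np.array([531.6,12.4])
ims=[]
for n in("top","side"):
    I,D,P,h,s_,v,roi=meas(n)
    g=(h>45)&(h<85)&(s_>100)&(v>30)&roi
    for k,m in {"tab":g&(P[...,2]>105),"bar":g&(P[...,2]<93),"yel":(h>22)&(h<35)&(s_>140)&(v>90)&roi&(P[...,2]<98),"red":((h<4)|(h>175))&(s_>180)&(v>60)&roi}.items():
        Q=P[m]; 
        if len(Q)<4: print(n,k,len(Q));continue
        C=np.c_[(Q[:,:2]-O)@ex,(Q[:,:2]-O)@ey,Q[:,2]]
        print(n,k,len(Q),"world med",np.median(Q,0).round(1),"chest p3/50/97",np.percentile(C,[3,50,97],0).round(1).tolist())
        if k=="yel":
            c,L,st,ce=cv2.connectedComponentsWithStats((m).astype(np.uint8))
            for i in range(1,c):
                if st[i,4]>40: q=P[L==i]; print("   half",st[i,4],q.mean(0).round(1))
    ims.append(cv2.resize(I[160:280,185:340] if n=="top" else I[165:285,225:345],None,fx=2.8,fy=2.8,interpolation=2))
cv2.imwrite("pics/c3.png",np.hstack(ims))
E
```

```text
[ 589.02079451 -159.8572865   218.74965531] -0.3459815919108894 [[-0.312, 0.95, 0.001], [0.95, 0.312, 0.001], [0.0, 0.002, -1.0]]
top tab 10 world med [ 419.4  -47.  1162.7] chest p3/50/97 [[-125.3, -20.8, 1162.7], [-125.3, -20.8, 1162.7], [-125.3, -20.8, 1162.7]]
top bar 121 world med [549.8 -40.4  90.8] chest p3/50/97 [[-6.8, -90.3, 86.8], [0.5, -56.4, 90.8], [7.7, -25.0, 92.8]]
top yel 266 world med [505.8  55.9  91.2] chest p3/50/97 [[-33.2, 23.2, 86.9], [-13.2, 47.9, 91.2], [27.1, 76.4, 95.3]]
   half 116 [533.6  62.9  91.3]
   half 143 [496.9  51.6  91.1]
top red 23 world med [ 419.4  -47.  1162.7] chest p3/50/97 [[-125.3, -20.8, 122.8], [-125.3, -20.8, 1162.7], [27.2, 51.5, 1162.7]]
side tab 88 world med [ 575.3 -118.3  117.6] chest p3/50/97 [[-13.8, -143.0, 106.6], [-0.4, -138.1, 117.6], [13.0, -134.3, 126.8]]
side bar 147 world med [557.8 -64.   90.3] chest p3/50/97 [[-6.1, -140.7, 78.4], [0.7, -81.3, 90.3], [7.6, -0.9, 92.2]]
side yel 260 world med [506.4  68.   90.3] chest p3/50/97 [[-30.7, 10.7, 79.3], [-12.0, 60.5, 90.3], [31.8, 79.5, 92.5]]
   half 112 [531.7  75.6  88.8]
   half 148 [495.3  57.5  89.4]
side red 51 world med [536.4  72.6 112.8] chest p3/50/97 [[20.1, 49.6, 96.3], [24.6, 55.8, 112.8], [27.2, 59.1, 127.1]]
```

View pics/c3.png

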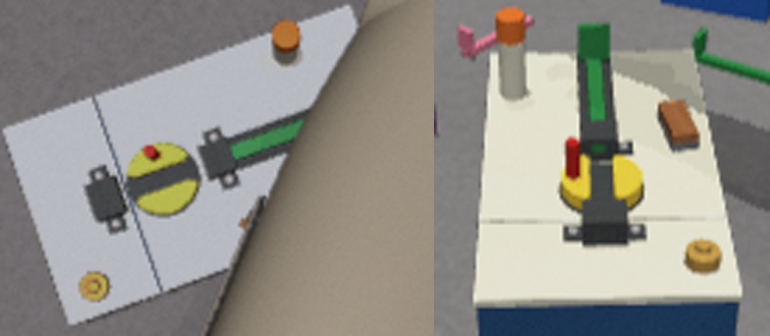

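Disc angle from the two yellow halves is within about 0.02 rad of aligned. The bar is centred on the chest line, with the tab's front face at chest y ≈ -138. The hand is 25 mm behind the tab. I'll go down, tips leaning slightly forward so that they push low, then push.

Call:
{"fn": "arm_command", "kwargs": {"plan": "0 0 -5 0.076 0.025 0 255;0 0 -9.5 0.076 0.025 0 255;0 0 -10 0.076 0.025 0 255;0 0 -10 0.076 0.025 0 255;-0.32 0.95 -10 0.076 0.025 0 255;-0.63 1.9 -10 0.076 0.025 0 255;-0.79 2.37 -10 0.076 0.025 0 255;-0.95 2.85 -10 0.076 0.025 0 255;-1.11 3.32 -10 0.076 0.025 0 255;-1.27 3.8 -10 0.076 0.025 0 255"}}

```text
time_s: 6.68
ee_pos: [576.4, -121.3, 119.2]
tool_rot: [[-0.312, 0.95, -0.023], [0.947, 0.313, 0.077], [0.08, 0.002, -0.997]]
contact_force: [1.0, -2.1, 1.2]
finger_gap: 0.3
```

Call:
{"fn": "arm_command", "kwargs": {"plan": "-0.19 0.57 0 0 0 0 255;-0.38 1.14 0 0 0 0 255;-0.57 1.71 0 0 0 0 255;-0.76 2.28 0 0 0 0 255;-0.95 2.85 0 0 0 0 255;-1.14 3.42 0 0 0 0 255;-1.33 3.99 0 0 0 0 255;-1.52 4.55 0 0 0 0 255;-1.71 5.12 0 0 0 0 255;-1.9 5.69 0 0 0 0 255"}}

```text
time_s: 7.92
ee_pos: [557.3, -64.0, 119.1]
tool_rot: [[-0.312, 0.95, -0.023], [0.947, 0.313, 0.077], [0.08, 0.002, -0.997]]
contact_force: [0.7, -0.6, -0.2]
finger_gap: -0.3
```

Call:
{"fn": "arm_command", "kwargs": {"plan": "-0.16 0.47 0 0 0 0 255;-0.32 0.95 0 0 0 0 255;-0.48 1.42 0 0 0 0 255;-0.63 1.9 0 0 0 0 255;-0.79 2.37 0 0 0 0 255;-0.95 2.85 0 0 0 0 255;-0.95 2.85 0 0 0 0 255"}}

```text
time_s: 8.8
ee_pos: [547.4, -34.9, 119.0]
tool_rot: [[-0.312, 0.95, -0.024], [0.947, 0.313, 0.077], [0.081, 0.002, -0.997]]
contact_force: [0.0, 0.5, -0.4]
finger_gap: 0.2
```

```bash
python3 - <<'E'
from meas import *
s=bot.sense();print(s["ee_pos"],s["contact_force"])
I,D,P,h,s_,v,roi=meas("side")
g=(h>45)&(h<85)&(s_>100)&(v>30)&roi
O=np.array([531.6,12.4]);Q=P[g];C=np.c_[(Q[:,:2]-O)@[.949,.317],(Q[:,:2]-O)@[-.317,.949],Q[:,2]]
t=C[(C[:,2]>108)&(C[:,2]<200)];print("tab",len(t),np.percentile(t,[3,50,97],0).round(1).tolist())
cv2.imwrite("pics/s4.png",cv2.resize(I[165:275,225:345],None,fx=5,fy=5,interpolation=2))
E
```

```text
[547.42247201 -34.91237598 119.04358854] [ 0.01856553  0.52336789 -0.35126426]
tab 98 [[-13.8, -42.2, 108.9], [-1.3, -28.3, 120.4], [13.3, -25.3, 127.1]]
```

View pics/s4.png

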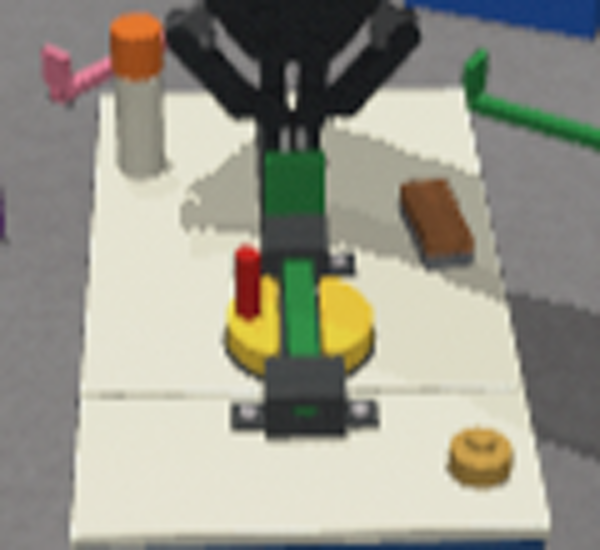

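The bar is through the disc with its nose in the keeper mouth at (305,410). The tab front is at about -27, against -22 at home. I'll push gently to the stop.

Call:
{"fn": "arm_command", "kwargs": {"plan": "-0.08 0.24 0 0 0 0 255;-0.14 0.43 0 0 0 0 255;-0.19 0.57 0 0 0 0 255;-0.19 0.57 0 0 0 0 255"}}

```text
time_s: 9.35
ee_pos: [545.5, -29.2, 118.9]
tool_rot: [[-0.312, 0.95, -0.024], [0.947, 0.313, 0.077], [0.081, 0.002, -0.997]]
contact_force: [0.8, 0.1, 0.0]
finger_gap: 0.1
```

Call:
{"fn": "arm_command", "kwargs": {"plan": "-0.03 0.1 0 0 0 0 255;-0.06 0.19 0 0 0 0 255;-0.06 0.19 0 0 0 0 255"}}

```text
time_s: 9.72
ee_pos: [545.1, -27.9, 119.0]
tool_rot: [[-0.312, 0.95, -0.023], [0.947, 0.313, 0.076], [0.08, 0.002, -0.997]]
contact_force: [1.3, -4.7, -0.8]
finger_gap: 0.1
```

Call:
{"fn": "arm_command", "kwargs": {"plan": "-0.03 0.1 0 0 0 0 255;-0.06 0.19 0 0 0 0 255;-0.06 0.19 0 0 0 0 255"}}

```text
time_s: 10.1
ee_pos: [545.0, -27.7, 119.1]
tool_rot: [[-0.311, 0.95, -0.022], [0.947, 0.312, 0.073], [0.076, 0.001, -0.997]]
contact_force: [0.5, -7.7, -1.2]
finger_gap: 0.1
```

The force has risen to 8 N and the motion has stalled, so the tab is on the stop. I'll back off, rise and move clear.

Call:
{"fn": "arm_command", "kwargs": {"plan": "0.32 -0.95 0 0 0 0 255;0.95 -2.85 0 0 0 0 255;0.95 -2.85 0 0 0 0 255;0.95 -2.85 6 0 0 0 255;0.95 -2.85 12 0 0 0 255;1 -8 14 0 0 0 255;1 -14 14 0 0 0 255;1 -20 14 0 0 0 255;1 -20 14 0 0 0 255;1 -20 14 0 0 0 255"}}

```text
time_s: 11.35
ee_pos: [554.7, -227.5, 258.6]
tool_rot: [[-0.31, 0.95, -0.023], [0.948, 0.311, 0.074], [0.078, 0.001, -0.997]]
contact_force: [-0.6, -0.1, 0.6]
finger_gap: -0.2
```

```bash
python3 - <<'E'
from meas import *
s=bot.sense();print(s["ee_pos"],s["contact_force"])
O=np.array([531.6,12.4]);ims=[]
for n in("top","side"):
    I,D,P,h,s_,v,roi=meas(n); roi&=P[...,2]<170
    g=(h>45)&(h<85)&(s_>100)&(v>30)&roi
    Q=P[g];C=np.c_[(Q[:,:2]-O)@[.949,.317],(Q[:,:2]-O)@[-.317,.949],Q[:,2]]
    for k,t in (("tab",C[C[:,2]>108]),("bar",C[C[:,2]<96])):
        if len(t): print(n,k,len(t),np.percentile(t,[3,50,97],0).round(1).tolist())
    m=(h>22)&(h<35)&(s_>140)&(v>90)&roi&(P[...,2]<98)
    c,L,st,ce=cv2.connectedComponentsWithStats(m.astype(np.uint8))
    print(n,[(st[i,4],P[L==i].mean(0).round(1).tolist()) for i in range(1,c) if st[i,4]>40])
    ims.append(cv2.resize(I[160:280,185:340] if n=="top" else I[165:285,225:345],None,fx=2.8,fy=2.8,interpolation=2))
cv2.imwrite("pics/c5.png",np.hstack(ims))
E
```

```text
[ 554.65943991 -227.53807647  258.62366709] [-0.59587023 -0.06056978  0.62129793]
top tab 33 [[-15.5, -29.8, 123.7], [-2.4, -26.5, 127.9], [11.4, -23.1, 132.0]]
top bar 169 [[-7.4, 10.0, 79.6], [-0.9, 49.2, 91.2], [6.3, 87.9, 94.8]]
top [(np.int32(114), [533.3, 63.3, 91.6]), (np.int32(144), [497.1, 51.8, 91.1])]
side tab 98 [[-13.4, -28.0, 109.2], [1.2, -21.5, 120.1], [13.5, -18.4, 128.6]]
side bar 146 [[-8.0, -1.0, 78.1], [-0.2, 47.3, 90.1], [6.6, 118.8, 92.6]]
side [(np.int32(112), [531.7, 74.9, 88.9]), (np.int32(147), [495.4, 57.0, 89.2])]
```

View pics/c5.png

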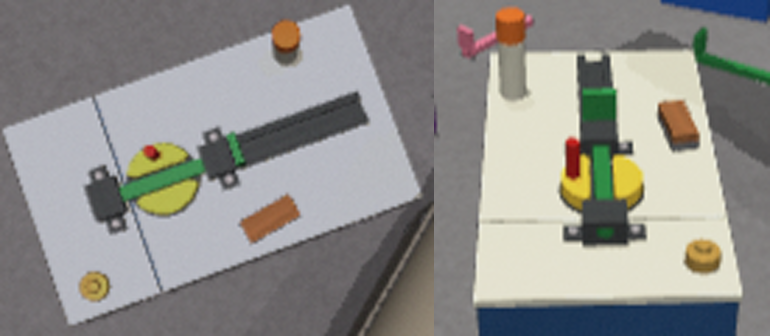

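The tab stands against the guide block, the bar runs through the disc into the keeper, and the bystanders are in place. Handing in.

```bash
python3 -c "
from workcell import bot
print(bot.job_done())"
```

```text
the job is handed in; nothing more can be done
None
```

The chest is locked and the job is handed in; the robot gave no verdict. I turned the disc by its red post with the fingers straddling it, to joint ≈ 0 (post to the chest's +x). Then I pushed the green bar by its tab with shut fingers until it stopped on the guide block, where the force rose to about 8 N with no further motion.

Last checks, at about 11.4 s on the robot's clock:
- **Bar:** the tab's middle is at chest y ≈ -26.5 mm in the top view, against -26 at home. The nose is at about 119 mm in the side view, against 116 at home, within that view's few millimetres of error. The bar's top is level at about z = 91 mm.
- **Disc:** the slot is in line within about 0.02 rad.
- **Side view:** it put the tab's front face at about -21.5 to -18 mm, against -22. That differs from the top view by a few millimetres, which is depth noise.
- **Bystanders:** in the last pictures the glue, eraser and weight look unmoved. The cubes, caddy and cup were outside the last crops and were not re-measured, and the arm did not go near them at low height.
- **Hand:** clear, about 0.2 m behind and above the lock, with the contact force at noise level.

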